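# Close the spacer jar on the repair bench

### The job

Close the open parts jar with its blue screw lid: set the lid on the neck, find the thread start by turning it gently backward (counter-clockwise from above) until you feel it drop, then turn it clockwise until it stops, fully home, and let go. Press only lightly, and leave the other things on the bench where they are.

Things in the scene. Friction and masses are not known exactly. Their poses are not given: they have to be found in the camera images.
- lid: blue plastic screw lid, round, 60 mm across, 26 mm tall, about 70 g, open side down on the bench. Origin: centre of its open lower rim; z up (top face at +26 mm, 3 mm thick). Inside its skirt (inner radius 28 mm) three lugs 120 degrees apart, one on the lid's +x axis, 5 mm wide, reach in to radius 23 mm; their undersides 7 mm above the lower rim
- mouth (a point): centre of the plane of the open jar's rim, on the jar axis, 92 mm above the bench; z up. Heights of the lid's origin against this point: lugs on top of the threads or stop blocks -17 to -12 mm; dropped into the gaps and lying on the gasket -19 mm; screwed fully home about -22 mm, where friction in the thread holds it.
- thread (a point): on the jar axis at the top of the three white right-hand threads. Neck 43 mm across, 26 mm long, coned top; threads reach to 52 mm across, each 76 degrees long, falling 5 mm clockwise to a stop block that also stands 3 mm above it, then a 34 degree gap. Their place round the neck differs every time; this point's orientation does not tell it.
- seal (a point): centre of the top of the orange ring gasket (42 mm across), 4 mm above the rim. It is sprung: it yields up to 5 mm, about 1.3 N plus 1.8 N per mm. Turned counter-clockwise on the threads the lid rises up to 5 mm, then drops about 7 mm onto this gasket; from there 1.3 to 1.7 rad clockwise brings it home. Without that drop, clockwise jams early on a stop block.
- holder: fixed jar holder, aluminium, 86 mm across and 48 mm high on a 120 mm square steel plate, with the clear jar (68 mm across, brass spacers inside) held in a rubber clamp: it stays still while the lid is turned but slips round in the clamp if twisted with more than about 1 N m. Origin on the bench under the jar axis.
- meter: bystander: red hand meter 140 x 72 x 30 mm, lying flat; origin centre of underside
- spool: bystander: small solder spool 48 mm across, 32 mm tall, standing; origin centre of underside
- driver: bystander: screwdriver 170 mm long, lying; origin at its middle, underside
- spray: bystander: blue spray can 52 mm across, 170 mm tall, standing; origin centre of underside
- closed_jar: bystander: another clear jar 68 mm across, 84 mm tall, already closed with a grey lid; origin centre of underside
- spanner: bystander: steel spanner 150 mm long, lying; origin at its middle, underside
- tray: bystander: yellow parts tray 90 x 130 x 30 mm; origin centre of underside

How it is judged (in metres and radians):
At the end, for the whole second after the job is handed in: The blue lid sits on the jar, drawn down on its threads so that its lower rim is at least 20.8 mm (fully home: 22 mm) and under 26 mm below the jar's rim plane, centred within 4 mm, level within 0.06 rad and at rest (under 20 mm/s and 0.2 rad/s) (z of lid in the frame of mouth between -0.026 and -0.0208 m and horizontal distance between lid and mouth below 0.004 m and angle between lid's own z axis and vertical below 0.06 rad and linear speed of lid below 0.02 m/s and angular speed of lid below 0.2 rad/s); the robot touches nothing.
It fails at once if the lid is forced: over 80 N between the lid and the jar with its holder (contact force between lid and holder above 80 N).
It fails at once if a bystander is moved more than 30 mm (distance of any of meter, spool, driver, spray, closed_jar, spanner, tray from where it was at the start of the episode above 0.03 m).
It also fails if it takes over 56 s, if anything falls off the work surface, if the arm or the gripper's body presses on something with over 40 N, if the wrist force passes 120 N, or if a joint passes its speed limit or range.

### The arm

A 6-joint arm with a two-finger parallel gripper is mounted at the origin on the work surface. World frame = base frame: x ahead of the robot, y to its left, z up, the work surface at z = 0. Lengths are in m, angles in degrees, forces in N, time in s.
With the tool pointing down it reaches from about 0.325 to 0.85 m from the base axis. Payload 15.5 kg.
Tool frame: the origin (TCP) lies at the very end of the fingers, on their centre line; the grasp point (between the pads) lies arm.grip_depth behind it (arm.grip_depth is the distance from the TCP to the grasp point, in m); z points along the fingers, y is the direction in which the jaws open and shut (so a half turn about z gives the same grasp; the last joint's range is limited). The gripper opens to 91 mm and grips with 3 to 60 N. Pads are 32 mm wide; open, the fingers measure 118 mm over their backs; the gripper's body (76 mm by 178 mm) begins 60 mm behind the grasp point.
Start: joints at [60.476, 28.281, 77.091, -0, 74.628, -5.472], TCP at [0.255, 0.571, 0.214] pointing down, gripper open.
Joint ranges: [-166.48, 166.48], [-47.26, 123.95], [12.59, 153.08], [-70.14, 250.14], [6.76, 159.57], [-176.63, 176.63]. Speed limits (degrees/s): [108.29, 108.29, 147.25, 172.46, 172.46, 172.46].

### API

Orientations are given as a 3x3 rotation matrix whose columns are the frame's x, y, z axes.
In Python, from rig import arm gives the robot as it stands. Calls block until the motion is done:
- arm.move_to(position, orientation): joint-space move of the TCP to a pose.
- arm.move_l(position, orientation=None, feed=0.15): straight line of the TCP; orientation=None keeps the orientation; feed is the mean speed in m/s.
- arm.move_joints(angles): joint-space move.
- arm.grip(opening): finger opening in m; the grip force is fixed at half the most; returns when the fingers have stopped.
- arm.sleep(seconds).
- arm.solve_ik(position, orientation): joint angles nearest the present ones, or None.
- arm.snapshot(name): name is "scene" or "side" or "wrist"; returns the picture (480x640x3 uint8, red, green, blue); there is no depth.
- arm.get_calibration(name): a dict with "intrinsics" (3x3 intrinsics, pixels), "cam_to_world" (4x4, takes a point from camera to world coordinates). Camera axes: x right, y down, z forward; pixel columns grow to the right and rows downward; lengths in m; the calibration is good to about 2 mm. A picture is of the moment at which its call begins: read the wrist's pose just before it. get_calibration takes no time and is no camera call; for the wrist camera it gives the pose at the moment of the call.
A pose or a line that the arm cannot do raises arm.Unreachable and nothing moves.
- arm.sign_off(): hands the job in, once; it reports no verdict.
Readings, each from a call of its own:
- arm.current_t(): time.
- arm.current_joint_positions(): joint angles.
- arm.current_dq(): joint speeds.
- arm.current_tau(): joint torques, N m.
- arm.current_ee_pos(): TCP position.
- arm.current_tool_rot(): TCP orientation.
- arm.current_force(): force on the tool from outside, world axes, zero at the start.
- arm.current_torque(): the same for the moment, N m.
- arm.current_width(): finger opening in m.
Only numpy, scipy, OpenCV 4.12 (cv2) and the standard library are available. Lean on these libraries where they do the work, as an engineer would, in place of code of your own. Each camera call takes 0.05 s, during which the arm holds its last target. There are 200 camera calls.

## Working session

There is one attempt and no reset: what is moved stays moved. The work goes in short steps, each a Python script; the robot and the scene stay as the last script left them, time stands still between calls to the robot, and variables do not carry over. Pictures are saved under pics/ and viewed, about 8 in all and at most 12, crops included, and the job is handed in when it is done.

```bash
ls; mkdir -p pics; python3 - <<'E'
from rig import arm
import cv2,numpy as np
for n in ("scene","side","wrist"):
    c=arm.get_calibration(n); im=arm.snapshot(n)
    cv2.imwrite(f"pics/{n}0.png",im[:,:,::-1]); print(n,c["intrinsics"].round(1).tolist(),c["cam_to_world"].round(3).tolist())
print(arm.current_t(),arm.grip_depth,arm.current_tool_rot().round(3),arm.current_force(),arm.current_width())
E
```

```text
pics
scene [[474.1, 0.0, 319.2], [0.0, 474.1, 243.3], [0.0, 0.0, 1.0]] [[0.31, 0.687, -0.657, 1.313], [0.951, -0.225, 0.214, -0.216], [-0.001, -0.691, -0.723, 0.899], [0.0, 0.0, 0.0, 1.0]]
side [[443.4, 0.0, 324.1], [0.0, 443.4, 236.6], [0.0, 0.0, 1.0]] [[0.759, -0.483, 0.436, 0.184], [-0.651, -0.579, 0.491, -0.455], [0.016, -0.657, -0.754, 0.796], [0.0, 0.0, 0.0, 1.0]]
wrist [[384.0, 0.0, 324.8], [0.0, 384.0, 232.1], [0.0, 0.0, 1.0]] [[0.407, 0.887, 0.215, 0.194], [0.913, -0.396, -0.097, 0.598], [-0.001, 0.236, -0.972, 0.384], [0.0, 0.0, 0.0, 1.0]]
0.15 0.0188 [[-0.913  0.408 -0.   ]
 [ 0.408  0.913 -0.001]
 [ 0.    -0.001 -1.   ]] [-0.69357602  0.28668355  0.40364508] 0.0911487024345676
```

View pics/scene0.png

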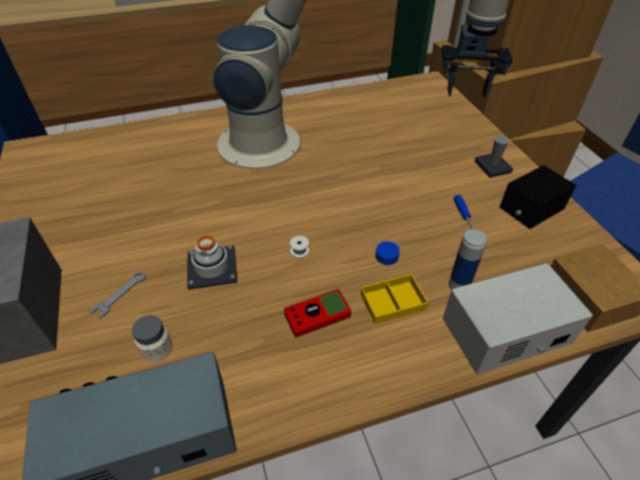

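View pics/side0.png

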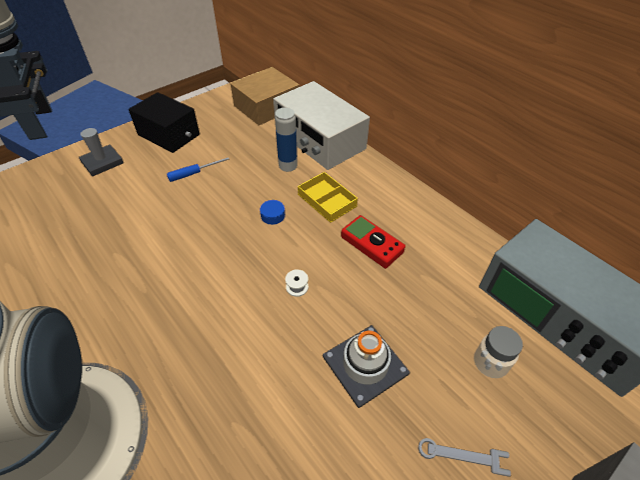

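```bash
cat > h.py <<'E'
import cv2,numpy as np
def pix2plane(c,uv,z):
    K,T=np.array(c["intrinsics"]),np.array(c["cam_to_world"])
    d=T[:3,:3]@np.linalg.solve(K,[uv[0],uv[1],1]); o=T[:3,3]
    return o+d*(z-o[2])/d[2]
def blob(im,kind,amin=30):
    h=cv2.cvtColor(im,cv2.COLOR_RGB2HSV)
    lo,hi={"blue":((112,190,60),(128,255,255)),"orange":((3,190,120),(14,255,255))}[kind]
    m=cv2.inRange(h,lo,hi)
    n,_,s,c=cv2.connectedComponentsWithStats(m)
    return [(s[i].tolist(),c[i].round(1).tolist()) for i in range(1,n) if s[i,4]>amin],m
def R(yaw):  # tool down, tool y axis (jaws) at yaw (rad) from world x
    y=np.array([np.cos(yaw),np.sin(yaw),0]); z=np.array([0,0,-1.]); return np.c_[np.cross(y,z),y,z]
E
python3 - <<'E'
from rig import arm
import cv2,numpy as np
from h import *
P={"scene":dict(spool=(299,246),tray=(395,298),spray=(470,262)),"side":dict(spool=(297,283),tray=(328,196))}
for n in ("scene","side"):
    im=cv2.imread(f"pics/{n}0.png")[:,:,::-1]; c=arm.get_calibration(n)
    for k,z in (("blue",.015),("orange",.095)):
        for s,ce in blob(im,k)[0]: 
            bc=(s[0]+s[2]/2-.5,s[1]+s[3]/2-.5); print(n,k,s,ce,pix2plane(c,ce,z).round(4),pix2plane(c,bc,z).round(4))
    for k,uv in P[n].items(): print(n,k,pix2plane(c,uv,.016).round(3))
print(np.degrees(np.arctan2(*arm.current_tool_rot()[1::-1,1])))
for p in ((.6,.15),(.6,-.2)):
  for y in range(-180,180,30):
    q=arm.solve_ik(np.array([*p,.15]),R(np.radians(y))); print(p,y,None if q is None else np.round(q,0))
E
```

```text
scene orange [197, 235, 18, 14, 86] [205.3, 241.0] [ 0.4909 -0.2308  0.095 ] [ 0.4927 -0.2306  0.095 ]
scene orange [284, 289, 67, 28, 163] [327.4, 301.7] [ 0.7481 -0.0142  0.095 ] [ 0.7433 -0.0355  0.095 ]
scene spool [ 0.503 -0.007  0.016]
scene tray [0.731 0.158 0.016]
scene spray [0.687 0.381 0.016]
side orange [358, 331, 24, 23, 196] [369.3, 341.8] [ 0.4926 -0.2332  0.095 ] [ 0.4926 -0.2337  0.095 ]
side spool [ 0.506 -0.01   0.016]
side tray [0.732 0.15  0.016]
65.94769627930292
(0.6, 0.15) -180 [   9.   31.   82.   -0.   66. -171.]
(0.6, 0.15) -150 [  9.  31.  82.  -0.  66. 159.]
(0.6, 0.15) -120 [  9.  31.  82.  -0.  66. 129.]
(0.6, 0.15) -90 [ 9. 31. 82. -0. 66. 99.]
(0.6, 0.15) -60 [ 9. 31. 82. -0. 66. 69.]
(0.6, 0.15) -30 [ 9. 31. 82. -0. 66. 39.]
(0.6, 0.15) 0 [ 9. 31. 82. -0. 66.  9.]
(0.6, 0.15) 30 [  9.  31.  82.  -0.  66. -21.]
(0.6, 0.15) 60 [  9.  31.  82.  -0.  66. -51.]
(0.6, 0.15) 90 [  9.  31.  82.  -0.  66. -81.]
(0.6, 0.15) 120 [   9.   31.   82.   -0.   66. -111.]
(0.6, 0.15) 150 [   9.   31.   82.   -0.   66. -141.]
(0.6, -0.2) -180 [-24.  32.  80.  -0.  67. 156.]
(0.6, -0.2) -150 [-24.  32.  80.  -0.  67. 126.]
(0.6, -0.2) -120 [-24.  32.  80.  -0.  67.  96.]
(0.6, -0.2) -90 [-24.  32.  80.  -0.  67.  66.]
(0.6, -0.2) -60 [-24.  32.  80.  -0.  67.  36.]
(0.6, -0.2) -30 [-24.  32.  80.  -0.  67.   6.]
(0.6, -0.2) 0 [-24.  32.  80.  -0.  67. -24.]
(0.6, -0.2) 30 [-24.  32.  80.  -0.  67. -54.]
(0.6, -0.2) 60 [-24.  32.  80.  -0.  67. -84.]
(0.6, -0.2) 90 [ -24.   32.   80.   -0.   67. -114.]
(0.6, -0.2) 120 [ -24.   32.   80.   -0.   67. -144.]
(0.6, -0.2) 150 [ -24.   32.   80.   -0.   67. -174.]
```

```bash
sed -i 's/(112,190,60),(128/(108,150,60),(130/' h.py; python3 - <<'E'
from rig import arm
import cv2,numpy as np
from h import *
c=arm.get_calibration("scene"); L=[pix2plane(c,(388,252),.014)]
c=arm.get_calibration("side"); L.append(pix2plane(c,(272,212),.014)); print(np.round(L,3))
l=np.mean(L,0)
arm.move_to([l[0],l[1],.17],R(np.radians(90+0)))
c=arm.get_calibration("wrist"); im=arm.snapshot("wrist"); cv2.imwrite("pics/w1.png",im[:,:,::-1])
for s,ce in blob(im,"blue",300)[0]: print(s,ce,pix2plane(c,ce,.024),pix2plane(c,(s[0]+s[2]/2-.5,s[1]+s[3]/2-.5),.024))
print(arm.current_t(),arm.current_ee_pos(),arm.current_force())
E
```

```text
[[0.591 0.203 0.014]
 [0.591 0.197 0.014]]
[619, 92, 21, 63, 676] [632.5, 131.6] [0.51883069 0.44698292 0.024     ] [0.51222836 0.44294602 0.024     ]
[288, 183, 70, 70, 3801] [322.9, 217.6] [0.58891951 0.19993634 0.024     ] [0.58883399 0.19960033 0.024     ]
2.025 [0.59080919 0.20059779 0.17010809] [ 0.07981372 -0.13021231  0.60213251]
```

View pics/w1.png

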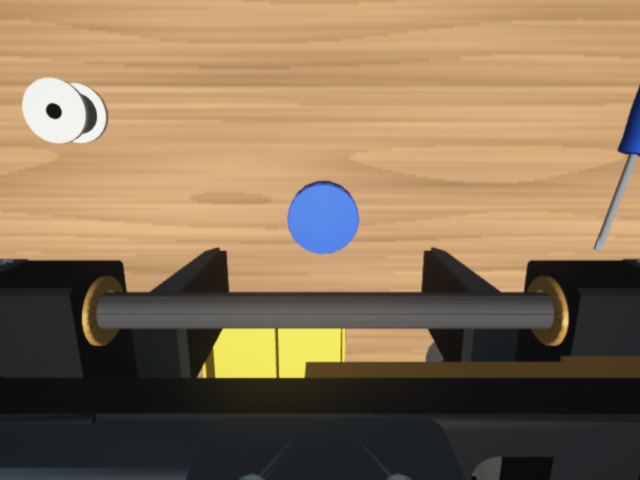

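```bash
python3 - <<'E'
from rig import arm
import cv2,numpy as np
from h import *
l=[.589,.1999]; r=R(np.radians(-90))
arm.move_to([*l,.06],r); arm.move_l([*l,.0045],r,feed=.1)
print(arm.current_ee_pos(),arm.current_force())
arm.grip(.05); print("w",arm.current_width(),arm.current_force(),arm.current_t())
arm.move_l([*l,.16],r,feed=.25); print(arm.current_force(),arm.current_width())
# hover so that the jar shows ahead of the lid (camera on tool +x side)
x=r[:,0]; tgt=np.array([.492,-.232,.19])+.07*x*1
arm.move_to(tgt,r)
c=arm.get_calibration("wrist"); im=arm.snapshot("wrist"); cv2.imwrite("pics/w2.png",im[:,:,::-1])
print(x,c["cam_to_world"][:3,3],arm.current_ee_pos())
for s,ce in blob(im,"orange",80)[0]: print(s,ce,pix2plane(c,ce,.095),pix2plane(c,(s[0]+s[2]/2-.5,s[1]+s[3]/2-.5),.095))
print(arm.current_t(),arm.current_joint_positions())
E
```

```text
[0.58923658 0.19995691 0.00475869] [-0.36126493  0.05341431  0.82428376]
w 0.060199356194270436 [-1.139653   -0.68975078  3.3944157 ] 6.075
[-0.70645955 -1.19094    -0.12457397] 0.05971649312660938
[1.000000e+00 6.123234e-17 0.000000e+00] [ 0.62867456 -0.23027636  0.360088  ] [ 0.56236434 -0.23089239  0.18986712]
8.5 [-2.79555610e+01  2.82380021e+01  8.13317150e+01  1.36157959e-02
  7.04447303e+01  6.19676860e+01]
```

View pics/w2.png

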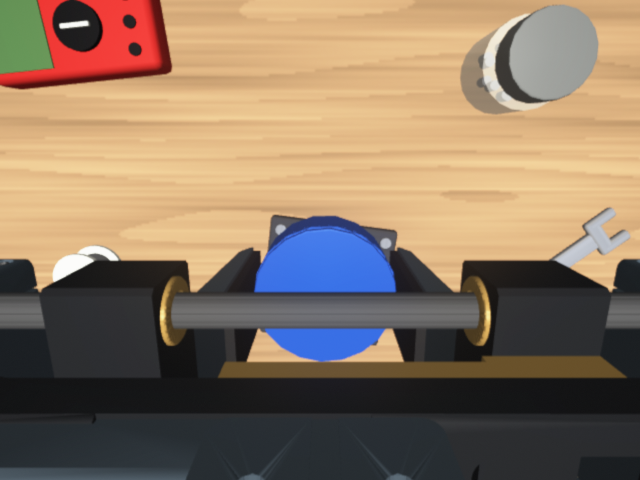

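```bash
python3 - <<'E'
from rig import arm
import cv2,numpy as np
from h import *
r=R(np.radians(-90))
arm.move_to([.422,-.232,.19],r)
c=arm.get_calibration("wrist"); im=arm.snapshot("wrist"); cv2.imwrite("pics/w3.png",im[:,:,::-1])
print(c["cam_to_world"][:3,3],arm.current_ee_pos())
for s,ce in blob(im,"orange",80)[0]: print(s,ce,pix2plane(c,ce,.095),pix2plane(c,(s[0]+s[2]/2-.5,s[1]+s[3]/2-.5),.095))
b,m=blob(im,"blue",300)
for s,ce in b: print(s,ce,pix2plane(c,(s[0]+s[2]/2-.5,s[1]+s[3]/2-.5),.19+.021))
print(arm.current_t(),arm.current_force())
E
```

```text
[ 0.48844132 -0.23103778  0.36075005] [ 0.42289619 -0.23205051  0.19033214]
[254, 217, 143, 76, 8166] [325.0, 260.8] [ 0.44254121 -0.23107336  0.211     ]
[266, 329, 118, 32, 2659] [324.6, 341.4] [ 0.40192512 -0.23087176  0.211     ]
9.1667 [ 0.06784977 -0.56738268 -1.19450866]
```

View pics/w3.png

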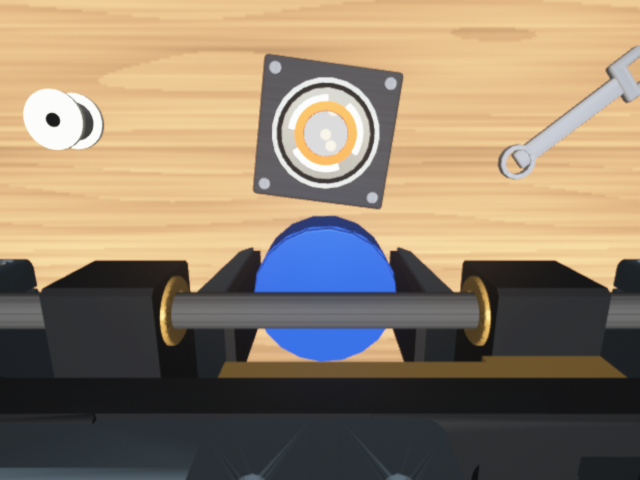

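```bash
python3 - <<'E'
from rig import arm
import cv2,numpy as np
from h import *
c=arm.get_calibration("wrist"); im=cv2.imread("pics/w3.png")[:,:,::-1].copy()
h=cv2.cvtColor(im,cv2.COLOR_RGB2HSV); m=cv2.inRange(h,(12,150,220),(24,255,255)); m[:60]=0;m[200:]=0;m[:,:280]=0;m[:,375:]=0
p=cv2.findNonZero(m); e=cv2.minEnclosingCircle(p); print(e,pix2plane(c,e[0],.096),len(p))
b=cv2.inRange(h,(108,150,200),(122,255,255)); ys,xs=np.where(b)
print(im[222,325],im[240,325],xs.min(),xs.max(),ys.min(),ys.max(),[np.where(b[:,u])[0][[0,-1]].tolist() for u in (300,325,350)])
for v in (228,294.5,361): print(pix2plane(c,(325,v),.2118))
E
```

```text
((324.846923828125, 137.7653045654297), 27.178979873657227) [ 0.48953183 -0.23114975  0.096     ] 282
[ 43  58 115] [ 72 128 238] 255 394 227 360 [[234, 356], [229, 360], [233, 355]]
[ 0.4544359  -0.23124974  0.2118    ]
[ 0.42607294 -0.23127046  0.2118    ]
[ 0.39510446 -0.23129308  0.2118    ]
```

```bash
python3 - <<'E'
from rig import arm
import cv2,numpy as np
from h import *
c=arm.get_calibration("wrist"); im=cv2.imread("pics/w3.png")[:,:,::-1].copy()
a=im[80:190,270:385].astype(int); m=((a[:,:,0]-a[:,:,2]>110)).astype(np.uint8)
n,_,s,ce=cv2.connectedComponentsWithStats(m); print(s[1:][s[1:,4]>50],ce[1:][s[1:,4]>50])
i=1+np.argmax(s[1:,4]); uv=(270+s[i,0]+s[i,2]/2-.5,80+s[i,1]+s[i,3]/2-.5); print(uv,pix2plane(c,uv,.096))
print(arm.current_ee_pos(),arm.current_force())
cv2.imwrite("pics/crop.png",cv2.resize(im[60:220,240:400,::-1],None,fx=3.5,fy=3.5,interpolation=3))
E
```

```text
[[  25   22   62   63 1416]] [[55.36511299 52.57556497]]
(np.float64(325.5), np.float64(133.0)) [ 0.49262088 -0.23158367  0.096     ]
[ 0.42289619 -0.23205051  0.19033214] [ 0.06784977 -0.56738268 -1.19450866]
```

View pics/crop.png

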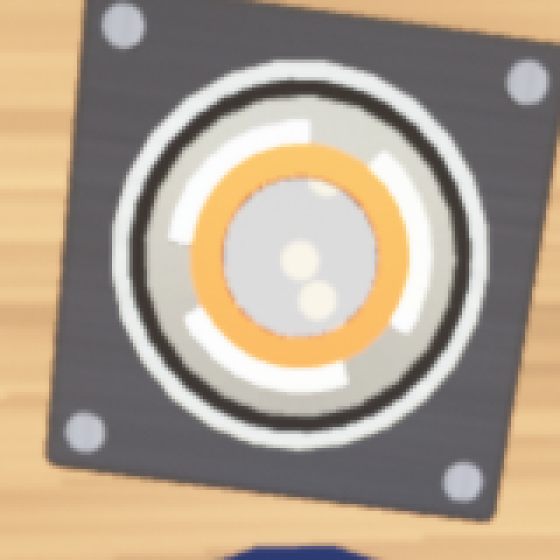

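```bash
cat >> h.py <<'E'
import json,os
from rig import arm
OFF=np.array([.0018,0,0]); ZT=.0967   # TCP z with the lid origin at mouth height
class Lid:
    """commanded lid pose: centre c (x,y), height h against mouth (m), yaw (rad)"""
    def __init__(s):
        s.__dict__.update(json.load(open("st.json"))) if os.path.exists("st.json") else s.__dict__.update(x=.4926,y=-.2316,h=.03,yaw=np.radians(-90),f0=[0,0,0],t0=0)
    def go(s,feed=.05,joint=False):
        r=R(s.yaw); p=np.array([s.x,s.y,ZT+s.h])-r@OFF
        (arm.move_to(p,r) if joint else arm.move_l(p,r,feed=feed))
    def sense(s): 
        s.f=np.array(arm.current_force())-s.f0; s.tz=arm.current_torque()[2]-s.t0; s.p=np.array(arm.current_ee_pos())
        s.hr=s.p[2]-ZT
        return s
    def row(s): return [round(arm.current_t(),2),round(np.degrees(s.yaw),1),round(1e3*s.h,2),round(1e3*s.hr,2),*np.round(s.f,1).tolist(),round(float(s.tz),2)]
    def save(s): json.dump({k:s.__dict__[k] for k in("x","y","h","yaw","f0","t0")},open("st.json","w"))
E
python3 - <<'E'
from h import *
L=Lid(); L.go(joint=True); L.h=.012; L.go(); arm.sleep(.3)
L.f0=list(map(float,arm.current_force())); L.t0=float(arm.current_torque()[2]); print(L.f0,L.t0,L.sense().row())
L.h=-.007; L.go(feed=.04); print(L.sense().row())
while L.f[2]<3 and L.h>-.0185 and abs(L.f[:2]).max()<8:
    L.h-=.001; L.go(feed=.03); arm.sleep(.05); print(L.sense().row())
L.save()
E
```

```text
[0.6747847896683952, -0.4064061591776914, 0.12351364403412324] 0.008322772084494902 [10.43, np.float64(-90.0), 12.0, np.float64(12.2), 0.0, 0.0, 0.0, 0.0]
[11.06, np.float64(-90.0), -7.0, np.float64(-7.14), -0.6, 0.9, 0.3, -0.04]
[11.36, np.float64(-90.0), -8.0, np.float64(-7.86), 0.3, 0.1, -0.7, -0.01]
[11.66, np.float64(-90.0), -9.0, np.float64(-9.0), -0.1, 0.7, -0.6, -0.02]
[11.96, np.float64(-90.0), -10.0, np.float64(-10.03), -1.4, -0.2, -1.6, -0.04]
[12.26, np.float64(-90.0), -11.0, np.float64(-11.02), -1.3, 0.5, -0.7, 0.0]
[12.56, np.float64(-90.0), -12.0, np.float64(-11.98), -0.6, -0.8, 0.6, -0.01]
[12.86, np.float64(-90.0), -13.0, np.float64(-12.44), -2.9, 2.8, 11.5, -0.04]
```

```bash
python3 - <<'E'
from h import *
L=Lid(); L.h+=.0004; L.go(); arm.sleep(.05); print(L.sense().row())
def ease():
    for _ in range(9):
        f=L.f[2]
        if f>7: L.h+=min((f-4)/25e3,.0008)
        elif f<1.5: L.h-=.0008
        else: break
        if L.h<-.0192: break
        L.go(); arm.sleep(.03); L.sense()
for i in range(34):
    L.yaw+=np.radians(4); L.go(); arm.sleep(.03); L.sense(); a=L.row(); ease(); print(a,round(1e3*L.h,2),round(L.f[2],1))
    if L.h<-.0178 or abs(L.tz)>.6 or abs(L.f[:2]).max()>12 or arm.current_t()>30: break
L.save()
E
```

```text
[13.16, np.float64(-90.0), -12.6, np.float64(-12.27), -1.7, 1.3, 5.1, 0.02]
[13.44, np.float64(-86.0), -12.6, np.float64(-12.33), -0.6, -0.1, 5.8, 0.1] -12.6 5.8
[13.72, np.float64(-82.0), -12.6, np.float64(-12.71), 0.1, -0.7, -1.0, 0.03] -19.8 0.3
```

```bash
python3 - <<'E'
from h import *
L=Lid(); arm.sleep(.1); print(L.sense().row())
y0=L.yaw
def ease():
    for _ in range(5):
        f=L.f[2]
        if f>7: L.h+=min((f-3)/25e3,.0005)
        elif f<-2: L.h-=.0004
        else: break
        L.go(); arm.sleep(.03); L.sense()
while y0-L.yaw<np.radians(112):
    L.yaw-=np.radians(4 if y0-L.yaw<1.2 else 2); L.go(); arm.sleep(.03); L.sense(); a=L.row(); ease(); print(a,round(1e3*L.h,2),round(L.f[2],1),round(L.tz,2))
    if abs(L.tz)>.55 or abs(L.f[:2]).max()>12 or arm.current_t()>40: break
L.save()
E
```

```text
[16.09, np.float64(-82.0), -19.8, np.float64(-18.96), -0.8, 0.2, 0.7, 0.02]
[16.38, np.float64(-86.0), -19.8, np.float64(-19.71), 0.0, 1.0, 1.2, -0.02] -19.8 1.2 -0.02
[16.66, np.float64(-90.0), -19.8, np.float64(-19.75), -1.1, -0.1, 0.9, -0.03] -19.8 0.9 -0.03
[16.94, np.float64(-94.0), -19.8, np.float64(-19.77), -0.9, 0.6, 1.3, -0.01] -19.8 1.3 -0.01
[17.23, np.float64(-98.0), -19.8, np.float64(-19.8), -1.0, 0.6, 1.9, -0.03] -19.8 1.9 -0.03
[17.51, np.float64(-102.0), -19.8, np.float64(-19.81), -1.0, 1.3, 1.5, -0.04] -19.8 1.5 -0.04
[17.79, np.float64(-106.0), -19.8, np.float64(-19.79), -0.3, 0.2, 1.5, -0.02] -19.8 1.5 -0.02
[18.07, np.float64(-110.0), -19.8, np.float64(-19.81), -1.2, -0.5, 1.6, 0.02] -19.8 1.6 0.02
[18.36, np.float64(-114.0), -19.8, np.float64(-19.82), -0.0, -0.0, 1.5, -0.03] -19.8 1.5 -0.03
[18.64, np.float64(-118.0), -19.8, np.float64(-19.8), -0.7, 0.1, 1.5, -0.02] -19.8 1.5 -0.02
[18.93, np.float64(-122.0), -19.8, np.float64(-19.81), -0.1, 0.0, 1.5, -0.04] -19.8 1.5 -0.04
[19.21, np.float64(-126.0), -19.8, np.float64(-19.86), -0.6, -0.0, -1.7, -0.02] -19.8 -1.7
[... 347 characters left out ...]
.1, 0.3, 1.1, -0.01] -21.0 1.1 -0.01
[21.48, np.float64(-146.0), -21.0, np.float64(-21.11), 0.4, -1.2, -4.0, -0.06] -21.4 2.2 0.03
[22.04, np.float64(-150.0), -21.4, np.float64(-21.42), -1.6, -1.9, -1.9, -0.02] -21.4 -1.9 -0.02
[22.32, np.float64(-154.0), -21.4, np.float64(-21.58), -1.1, -2.4, -6.2, -0.16] -21.8 -0.1 0.04
[22.89, np.float64(-156.0), -21.8, np.float64(-21.78), -1.1, -0.6, -1.1, -0.02] -21.8 -1.1 -0.02
[23.18, np.float64(-158.0), -21.8, np.float64(-21.83), -2.5, -4.4, -3.7, 0.06] -22.2 3.2 0.03
[23.74, np.float64(-160.0), -22.2, np.float64(-22.04), -6.0, -6.5, 2.1, 0.41] -22.2 2.1 0.41
[24.02, np.float64(-162.0), -22.2, np.float64(-22.08), -5.4, -5.5, 0.9, 0.64] -22.2 0.9 0.64
```

```bash
python3 - <<'E'
from h import *
L=Lid(); arm.grip(.088); print(L.sense().row(),arm.current_width())
p=np.array(arm.current_ee_pos()); arm.move_l(p+[0,0,.09],feed=.15)
r=R(np.radians(-90)); arm.move_to([.422,-.232,.19],r); arm.sleep(.2)
c=arm.get_calibration("wrist"); im=arm.snapshot("wrist"); cv2.imwrite("pics/w4.png",im[:,:,::-1])
h=cv2.cvtColor(im,cv2.COLOR_RGB2HSV); b=cv2.inRange(h,(108,150,200),(122,255,255))
n,_,s,ce=cv2.connectedComponentsWithStats(b)
for i in range(1,n):
    if s[i,4]>300:
        t=s[i]; print(t,ce[i],pix2plane(c,(t[0]+t[2]/2-.5,t[1]+t[3]/2-.5),.096))
a=arm.snapshot("side"); d=arm.snapshot("scene")
cv2.imwrite("pics/fin.png",np.hstack([cv2.resize(a[270:430,270:470],(400,320),interpolation=3),cv2.resize(d[180:340,140:340],(400,320),interpolation=3)])[:,:,::-1])
print(arm.current_t(),arm.current_force())
E
```

```text
[24.63, np.float64(-162.0), -22.2, np.float64(-22.21), -0.6, 0.9, -0.0, -0.01] 0.08794725181720198
[ 281   86   88   92 6328] [324.50995575 131.39190898] [ 0.49268723 -0.23085383  0.096     ]
26.9917 [-0.19040179 -0.52054108 -0.09187855]
```

View pics/w4.png

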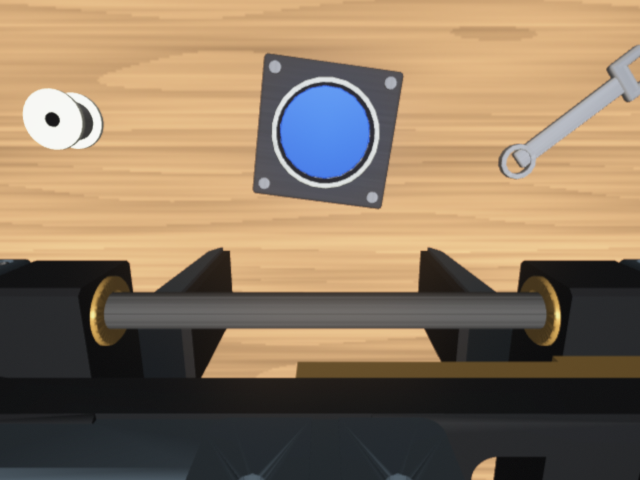

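View pics/fin.png

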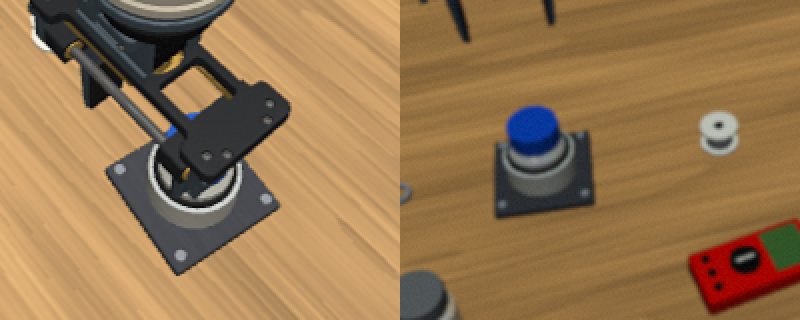

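```bash
python3 -c "
from rig import arm
arm.sign_off()"
```

```text
the job is handed in; nothing more can be done
```

The blue lid is screwed onto the jar and the job is handed in. The clock was at about 27 s of the 56 s allowed.

**Thread start:** I set the lid on the neck and met the threads 12.4 mm below the rim plane, with a brief 11.5 N that I eased to about 5 N. Turning counter-clockwise about 8° let it drop; the next 0.1 s reading was 19 to 20 mm below the rim.

**Screwing home:** I turned it clockwise 80° (1.40 rad), letting the thread draw it down. The torque then rose to 0.64 N m at the stop, with the lid at about -22.1 mm. Vertical force stayed under about 7 N while turning.

**Checks after letting go:**
- **Centring:** the wrist camera shows the lid within about 1 mm of where I had measured the gasket centre.
- **Level:** it looks level in the scene picture.
- **Contact:** the gripper is open and clear, and the force reads near zero.
- **Bystanders:** the spool and spanner are where they were. I did not check the other things again, but the arm met no unexpected force.

**Limits of the checks:**
- **Final height:** the -22 mm comes from the gripper's own position before release, good to about 0.5 mm. I did not measure it again afterwards.
- **Side view:** the gripper blocked most of the lid in the last side picture, so that view confirmed nothing.

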